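# Set the scanner stand for the piggy bank

## Robot

A 6-joint arm with a two-finger parallel gripper is mounted at the origin on the work surface. World frame = base frame: x ahead of the robot, y to its left, z up, the work surface at z = 0. Lengths are in m, angles in rad, forces in N, time in s.
With the tool pointing down it reaches from about 0.325 to 0.9 m from the base axis. Payload 6.1 kg.
Tool frame: the origin (TCP) lies between the finger pads; the fingertips stand 17 mm ahead of it and the grasp point (between the pads) lies 2 mm behind it; z points along the fingers, y is the line along which they close (so a half turn about z gives the same grasp; the last joint's range is limited). The gripper opens to 85 mm and grips with 20 to 120 N. Pads are 22 mm wide; open, the fingers measure 114 mm over their backs; the gripper's body (76 mm by 85 mm) begins 54 mm behind the grasp point. The pads swing forward as they close: fully open they stand 13 mm farther back than shut.
Start: joints at [-1.401, 0.22, 1.526, -0, 1.395, -0.126], TCP at [0.182, -0.598, 0.248] pointing down, gripper open.
Joint ranges: [-2.98, 2.98], [-0.91, 2.08], [0.09, 2.57], [-1.24, 4.39], [0.2, 2.65], [-2.68, 2.68]. Speed limits (rad/s): [2.57, 2.57, 3.01, 3.14, 3.14, 3.14].

## Interface

Orientations are given as [roll, pitch, yaw] about the fixed x, y, z axes, in that order (R = Rz(yaw) Ry(pitch) Rx(roll)).
In Python, from station import robot gives the robot as it stands.
- The arm moves only by the tool move_arm, never from a script. Its argument "commands" is a list of rows, each an object of numbers: "x", "y", "z": the shift along the tool's x, y, z in units of 40 mm (1.0 is 40 mm); "twist": the turn about the tool's z in units of 6 degrees (1.0 is 6 degrees); "grip": the opening, from 0 (shut) to 1 (fully open). A call has exactly 10 rows; each row is the pose to reach, as a shift and turn from the pose commanded when the call began, along the tool's axes at that moment; what a row does not reach only later rows make up. A row lasts 1/10 s, in which the tool goes at most 50 mm and 8.59 degrees, less where a joint would pass 70% of its speed; a pose out of reach is approached as far as the arm can. A call with a gripper value outside its range is refused whole. The fingers move at their own pace and stop on an object; "force" is the grip in N (left out, the last holds). Time passes only in rows, so rows that repeat a pose let the fingers close, or fill a call up. It gives the time, the measured TCP pose, the force, the opening and the grip force at its end, in the units of the state.
- robot.get_state(): the state, without advancing time (a new reading comes with each control period).
- robot.get_image(name): name is "side" or "top"; returns the picture (384x512x3 uint8, red, green, blue); there is no depth.
- robot.camera_info(name): a dict with "intrinsics" (3x3 intrinsics, pixels), "R" (3x3) and "t" (3): a world point X has camera coordinates R X + t. Camera axes: x right, y down, z forward; pixel columns grow to the right and rows downward; lengths in m; the calibration is good to about 2 mm. A picture is of the moment at which its call begins. camera_info takes no time and is no camera call.
- robot.sign_off(): hands the job in; it is judged then, once.
Trained networks look in the newest picture that a camera, given by its name, has taken for a name from the list of things; names that differ only in an ending like _2 or _b are one class to them, and where a whole thing is asked for, a point or a joint stands for the part that bears it (a point fixed in the world has none). Each returns a list of dicts, best first, with "p" (0 to 1); they miss things now and then, are a little off and sometimes report something else, mostly with a low value. They report only what shows in the picture. A call takes as long as a camera call.
- robot.outline_of(thing, camera): "pixels" (384x512 bool, what is visible of it) and "extent" ([left, top, right, bottom] in pixels, round what is visible of it).
- robot.spot_point(thing, camera): "position" ([column, row] in pixels: a listed point, or the origin of a listed thing).
The state is a dict: "time_s": time; "joints": joint angles; "joint_velocities": joint speeds; "tau": joint torques, N m; "ee_pos": TCP position; "eef_rot": TCP orientation; "force": force on the tool from outside, world axes, zero at the start; "moment": the same for the moment, N m; "gripper_width": finger opening in m; "gripper_force": force on a finger pad.
Only numpy, scipy, OpenCV 4.12 (cv2) and the standard library are available. Lean on these libraries where they do the work, as an engineer would, in place of code of your own. Each camera call takes 0.05 s, during which the arm holds its last target. There are 200 camera calls.

## Task

Push the blue scanner carrier along its rail to the next station, the one with the yellow tabs in front of the piggy bank, until it rests in the detent with the leg still unclamped. Then push the sliding leg out by its handle until its pointer lines up with the red clip on the scale, hold it there for a moment, and, while holding it at the mark, slide the orange cam lever fully closed against the grey fin; never close the cam with the leg off the mark. Finish still gripping fin and lever between the fingers, with the leg at the mark and the carrier in its station, and leave the piggy bank, truck, candlestick and the steel drop-slot button alone.

Things in the scene. Friction and masses are not known exactly. Their poses are not given: they have to be found in the camera images.
- rail: Fixed straight track, aluminium and steel, 440 mm long (its y), 64 mm wide (its x), top 19 mm above the counter, end blocks 30 mm high; origin under its centre. It stands elsewhere and at another yaw each time. y: along the rail, the way the carrier must be pushed; x: across it, away from the robot, the way the leg slides out; z up. All points below up to mark_clip have these axes.
- station (a point): The scan station, marked by two yellow tabs on the rail's sides: point on the rail's centre line, 20 mm above the counter, 60 mm to +y of the rail's middle. A sprung ball detent catches the carrier here: within about 5 mm it snaps to the exact spot. Another detent (grey tab) lies 190 mm before it (-y).
- carrier (a joint): Position of the carrier along the rail, m, from the rail's middle, growing towards +y: 0.060 in the station's detent, -0.09 to -0.02 at the start, stop at 0.15. Sliding takes about 2 N, getting into or out of the detent about 10 to 14 N.
- carrier_ref (a point): Middle of the top of the blue carrier block (90 mm in x, 120 mm in y, from 22 to 62 mm above the counter). The carrier is in its station when this point is level with station along the rail (y). On it sits a dark sleeve, 60 mm (x) by 40 mm (y), top 96 mm above the counter, through which the leg runs.
- push_face (a point): The free place to push the carrier: point on its flat -y end face, 46 mm above the counter. The face spans 90 mm across the rail and is free from 22 to 62 mm height; the rail below it is 19 mm high.
- leg (a joint): How far the leg is pushed out, m (0 to 0.050; 0 at the start). Aluminium bar 16 mm square, axis 78 mm above the counter, sliding along x in the carrier, black hand scanner on the far end, handle on the end near the robot. A spring of 2.4 N (at 0) to 4.4 N (at 0.050) draws it back to 0 when let go, even with the worn cam closed: it must be kept held.
- handle (a point): Middle of the handle's closed grip, 105 mm above the counter, 105 mm to -x of carrier_ref when the leg is at 0. Grey fin and orange lever stand side by side here, 86 to 128 mm above the counter, the fin at -y, the lever at +y. Close the fingers along y, centred on this point: the lever is brought to the fin, and the carrier is not dragged out of its detent.
- thrust (a point): Middle of the near face of the dark thrust plate, 14 mm to +x of handle. The plate is 130 mm wide (y), 8 mm thick, 80 to 126 mm above the counter. Fingers standing on either side of fin and lever push the leg out by pressing in +x on it.
- fin: Fixed grey fin of the handle, 24 mm (x) by 14 mm (y), from y -15 to -1 mm of handle. Body origin on the leg's axis, 27 mm below handle.
- lever: Orange cam lever, 24 mm (x) by 14 mm (y): from y +1 to +15 mm of handle when closed, +13 to +27 mm when open. Body origin 27 mm below handle when closed, 12 mm towards +y of that when open.
- cam (a joint): Travel of the orange cam lever, m: 0 to 0.002 at the start (open), 0.012 fully closed against the fin; it slides towards -y with about 3 N and stays where it is left.
- pointer (a point): Tip of the yellow pointer at the +y end of the thrust plate, 77 mm to +y and 6 mm to +x of handle, 99 mm above the counter. It moves with the leg.
- mark_clip (a point): Top of the red clip (4 mm in x, 18 mm in y) on the carrier's white scale bar, 71 mm above the counter. The leg is at its length mark when pointer and clip have the same x in the rail's axes. The clip is stiff and stays put on the carrier; it stands elsewhere on the scale each time (leg travel of 0.020 to 0.043 m).
- pig: Bystander: pink glazed ceramic piggy bank, loose, about 120 mm long, 88 mm wide, 105 mm high, beyond the station; origin under its centre.
- truck: Bystander: red tin toy truck, loose, 120 by 58 by 66 mm high, beyond the rail's -y end; origin under its centre.
- candlestick: Bystander: pewter candlestick, loose, foot 90 mm across, 175 mm high, beyond the rail's +y end; origin under its centre.
- slot_button (a joint): Bystander: steel push button of the drop slot, travel in m (0 up, 0.006 pressed).
- slot_button_top (a point): Top of the steel push button (32 mm across) on the drop-slot plate let into the counter, on the robot's left.

How it is judged:
By the outcome, as a careful person would: the job done as asked, in the order asked, and still so for the second after the job is handed in, while the arm keeps its last pose, push and grip.
It also fails if it takes over 45 s, if anything falls off the work surface, if the arm or the gripper's body presses on something with over 40 N, if the wrist force passes 120 N, or if a joint passes its speed limit or range.

## Working session

There is one attempt and no reset: what is moved stays moved. The work goes in short steps, Python scripts to look and compute and a tool call to move; the robot and the scene stay as the last step left them, time stands still between calls to the robot, and variables do not carry over. Pictures are saved under pics/ and viewed, at most 10 in all, crops included, and the job is handed in when it is done.

Besides the shell and the picture viewer there is one more tool, called in YAML: its name, and indented under it one key for each argument. move_arm: Moves the arm, as the interface text tells. Its arguments: {"type":"object","properties":{"commands":{"type":"array","items":{"type":"object","properties":{"x":{"type":"number"},"y":{"type":"number"},"z":{"type":"number"},"twist":{"type":"number"},"grip":{"type":"number"}}}},"force":{"type":"number"}},"required":["commands"]}

```bash
mkdir -p pics; cat > h.py <<'E'
import numpy as np, cv2
from station import robot
C={n:robot.camera_info(n) for n in("side","top")}
def P(n):
    c=C[n];return np.array(c["intrinsics"])@np.c_[c["R"],c["t"]]
def proj(n,X):
    q=P(n)@np.r_[X,1];return q[:2]/q[2]
def tri(a,b):
    X=cv2.triangulatePoints(P("side"),P("top"),np.array(a,float).reshape(2,1),np.array(b,float).reshape(2,1))[:,0];return X[:3]/X[3]
def atz(n,uv,z):
    c=C[n];R=np.array(c["R"]);t=np.array(c["t"]);o=-R.T@t
    d=R.T@np.linalg.inv(c["intrinsics"])@np.r_[uv,1];return o+d*(z-o[2])/d[2]
def spot(th,n):
    r=robot.spot_point(th,n);return (np.array(r[0]["position"]),r[0]["p"]) if r else (None,0)
E
python3 - <<'E'
from h import *
np.set_printoptions(precision=4,suppress=True)
for n in C:
    im=robot.get_image(n);cv2.imwrite(f"pics/{n}0.png",im[:,:,::-1])
for th in "station carrier_ref push_face handle thrust pointer mark_clip rail lever fin pig truck candlestick slot_button_top".split():
    a,pa=spot(th,"side");b,pb=spot(th,"top")
    print(th,a,round(pa,2),b,round(pb,2), tri(a,b) if a is not None and b is not None else "")
print(robot.get_state())
E
```

```text
station [255.7 192.4] 0.58 [253.5 206. ] 0.93 [0.5538 0.0275 0.031 ]
carrier_ref [262.6 162.8] 0.98 [281.6 202.3] 0.9 [ 0.5587 -0.0524  0.0729]
push_face [266.2 154. ] 0.56 [305.7 199.6] 0.61 [ 0.569  -0.1249  0.0363]
handle [297.  162.1] 0.73 [287.7 236. ] 0.76 [ 0.4615 -0.066   0.0954]
thrust [295.4 158.5] 0.64 [288.7 229.7] 0.62 [ 0.4732 -0.0691  0.1047]
pointer [292.  179.1] 0.79 [263.  238.2] 0.89 [0.4574 0.0024 0.0968]
mark_clip None 0 [288.5 236.6] 0.55 
rail [256.1 180.9] 0.94 [273.3 207.3] 0.72 [ 0.5601 -0.0292  0.0148]
lever [297.8 171.8] 0.59 [383.2 181.1] 0.61 [ 0.607  -0.4745 -0.3911]
fin [229.2 275.9] 0.63 [291.1 239.8] 0.57 [ 0.5918 -0.1203 -0.7519]
pig [181.  189.1] 0.61 [241.1 131.9] 0.74 [ 0.7802  0.061  -0.0007]
truck [273.3 111.4] 0.84 [378.3 183. ] 0.75 [ 0.6132 -0.3436  0.0191]
candlestick [294.6 157.4] 0.61 [163.4 213. ] 0.68 [0.4626 0.2154 0.4072]
slot_button_top [276.8 329.5] 0.68 [121.4 262.2] 0.42 [0.3906 0.4067 0.0378]
{'time_s': 1.5, 'joints': array([-1.4011,  0.2204,  1.5265, -0.    ,  1.3947, -0.1261]), 'joint_velocities': array([-0.0021, -0.0002,  0.0004,  0.0005,  0.0031,  0.0013]), 'tau': array([ -0.001 , -49.6843, -38.9721,  -0.0005,   0.0009,   0.    ]), 'ee_pos': array([ 0.1822, -0.5979,  0.2483]), 'eef_rot': array([3.1415, 0.    , 0.2958]), 'force': array([ 0.9452, -0.4418,  0.2028]), 'moment': array([0.0022, 0.0296, 0.0139]), 'gripper_force': 0.0, 'gripper_width': 0.08543178271446022}
```

```bash
python3 -c "
import cv2,numpy as np
a=cv2.imread('pics/side0.png');b=cv2.imread('pics/top0.png')
cv2.imwrite('pics/both0.png',cv2.resize(np.hstack([a,b]),(800,300),interpolation=cv2.INTER_AREA))"
```

```text
(no output)
```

View pics/top0.png

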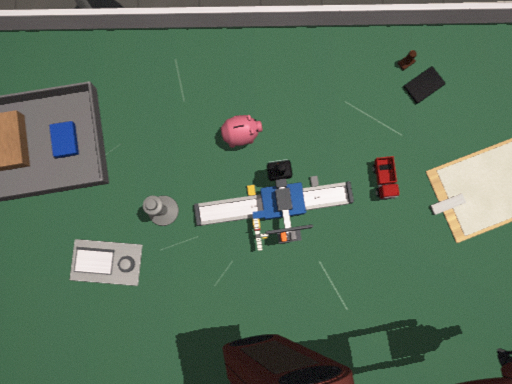

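View pics/side0.png

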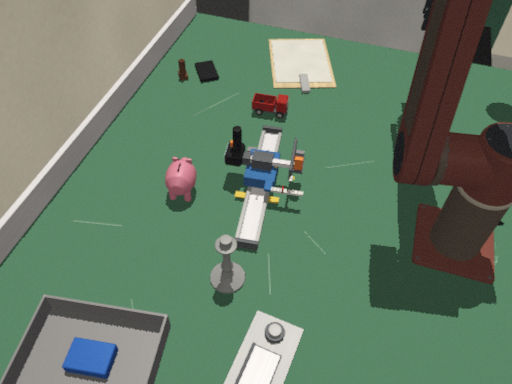

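The top picture shows the rail from (197,214) to (352,192), the carrier at about (282,202), the handle at (288,237) and the scale bar at (258,232). The side picture agrees with this. Next I'll enlarge both and get the rail outline.

```bash
python3 - <<'E'
from h import *
np.set_printoptions(precision=4,suppress=True)
a=cv2.imread('pics/side0.png');b=cv2.imread('pics/top0.png')
A=cv2.resize(a[120:250,215:315],(400,520),interpolation=cv2.INTER_CUBIC)
B=cv2.resize(b[155:255,230:330],(400,400),interpolation=cv2.INTER_CUBIC)
o=np.zeros((520,800,3),np.uint8);o[:,:400]=A;o[:400,400:]=B
cv2.imwrite('pics/crop0.png',o)
for n,z in(("top",.019),("side",.019)):
    r=robot.outline_of("rail",n)[0];m=r["pixels"].astype(np.uint8)
    ys,xs=np.nonzero(m)
    W=np.array([atz(n,(x,y),z)[:2] for x,y in zip(xs,ys)],np.float32)
    (c,s,ang)=cv2.minAreaRect(W);print(n,r["p"],c,s,ang,len(xs))
# colour blobs
for n,im,(x0,y0,x1,y1) in(("side",a,(215,120,315,250)),("top",b,(230,155,330,255))):
    h=cv2.cvtColor(im,cv2.COLOR_BGR2HSV)
    for name,lo,hi in(("yellow",(22,120,110),(36,255,255)),("orange",(5,150,120),(15,255,255)),("red",(0,120,90),(4,255,255)),("red2",(172,110,90),(180,255,255))):
        m=cv2.inRange(h,lo,hi)
        k,l,st,ce=cv2.connectedComponentsWithStats(m)
        for i in range(1,k):
            if x0<ce[i][0]<x1 and y0<ce[i][1]<y1: print(n,name,st[i],ce[i])
E
```

```text
top 0.85 (0.5554484128952026, -0.034909188747406006) (0.2442876696586609, 0.4502551257610321) 29.10622215270996 5198
side 0.83 (0.554811418056488, -0.031878501176834106) (0.2490207999944687, 0.48997238278388977) 13.761137008666992 4663
side yellow [275 167   1   1   1] [275. 167.]
side yellow [294 177   1   1   1] [294. 177.]
side yellow [235 190  11   8  64] [239.625  193.9375]
side yellow [268 196  11   7  61] [273.1803 199.2787]
side orange [230 140   3   7  13] [231.1538 142.4615]
side orange [294 156   9  14 104] [297.9423 162.5288]
side red [282 186   2   5   7] [282.2857 187.5714]
top yellow [247 185   9  11  63] [251.0794 189.3968]
top yellow [258 219   2   6   6] [258.8333 221.5   ]
top yellow [259 226   1   1   1] [259. 226.]
top yellow [263 237   3   2   5] [263.8 237.6]
top orange [281 232   6  10  47] [283.2128 236.4894]
top red [258 229   2   1   2] [258.5 229. ]
```

View pics/crop0.png

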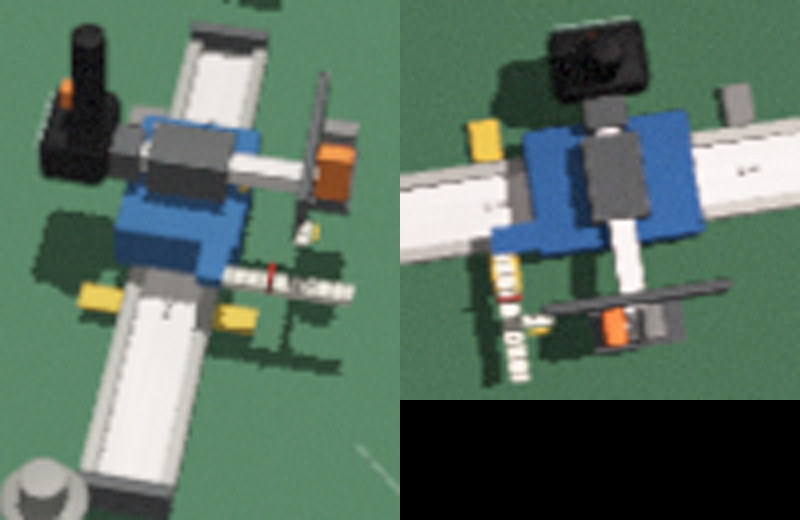

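```bash
cat > fit.py <<'E'
from h import *
from scipy.optimize import least_squares
np.set_printoptions(precision=4,suppress=True)
s=lambda u,v:(215+u/4-.4,120+v/4-.4); t=lambda u,v:(230+(u-400)/4-.4,155+v/4-.4)
# name, cam, px, local pt, sigma ; carrier-relative 'c'
O=[("c","top",t(524,133),(.045,.06,.062)),("c","top",t(687,112),(.045,-.06,.062)),("c","top",t(703,230),(-.045,-.06,.062)),
("c","side",s(145,115),(.045,-.06,.062)),("c","side",s(262,130),(-.045,-.06,.062)),("c","side",s(117,233),(.045,.06,.062)),
("r","side",s(193,24),(.032,-.22,.03)),("r","side",s(268,36),(-.032,-.22,.03)),
("r","top",(194.5,205.5),(.032,.22,.03)),("r","top",(197,226),(-.032,.22,.03)),("r","top",(350,182),(.032,-.22,.03)),("r","top",(353,202),(-.032,-.22,.03)),
("r","side",s(82,472),(.032,.22,.03)),("r","side",s(173,487),(-.032,.22,.03)),
("r","top",(253.5,206),(0,.06,.02)),("r","side",(255.7,192.4),(0,.06,.02)),
("c","top",(281.6,202.3),(0,0,.062)),("c","side",(262.6,162.8),(0,0,.062)),
("c","top",(287.7,236),(-.105,0,.105)),("c","side",(297,162.1),(-.105,0,.105)),
("c","top",(263,238.2),(-.099,.077,.099)),("c","side",(292,179.1),(-.099,.077,.099)),
("m","top",t(508,299),(-.099,.077,.071)),("m","side",s(271,277),(-.099,.077,.071))]
def W(p,k,l):
    l=np.array(l,float)
    if k!="r": l[1]+=p[3]
    if k=="m": l[0]+=p[4]; l[1]+=p[5]
    c,q=np.cos(p[2]),np.sin(p[2]);return np.r_[p[0]+c*l[0]-q*l[1],p[1]+q*l[0]+c*l[1],l[2]]
f=lambda p:np.concatenate([proj(n,W(p,k,l))-px for k,n,px,l in O])
if __name__=="__main__":
    r=least_squares(f,[.555,-.033,.13,-.05,.03,0],loss="soft_l1",x_scale=.01)
    print(r.x);e=r.fun.reshape(-1,2)
    for o,x in zip(O,e):print(o[0],o[1],o[3],x)
    J=r.jac;print("sd",np.sqrt(np.diag(np.linalg.inv(J.T@J))))
    for n,k,l in(("push","c",(0,-.06,.046)),("handle","c",(-.105,0,.105)),("handle@station","r",(-.105,.06,.105)),("clip","m",(-.099,.077,.071))):print(n,W(r.x,k,l))
    np.save("p.npy",r.x)
E
python3 fit.py
```

```text
[ 0.5599 -0.032   0.1318 -0.0242  0.0276  0.01  ]
c top (0.045, 0.06, 0.062) [-1.195   0.2365]
c top (0.045, -0.06, 0.062) [-0.611  -0.6234]
c top (-0.045, -0.06, 0.062) [0.4097 0.7568]
c side (0.045, -0.06, 0.062) [ 0.0537 -0.2934]
c side (-0.045, -0.06, 0.062) [0.1719 0.0486]
c side (0.045, 0.06, 0.062) [-0.5543 -0.7653]
r side (0.032, -0.22, 0.03) [-0.6043  1.1486]
r side (-0.032, -0.22, 0.03) [0.0275 0.745 ]
r top (0.032, 0.22, 0.03) [ 3.1149 -2.2461]
r top (-0.032, 0.22, 0.03) [ 3.5445 -1.0907]
r top (0.032, -0.22, 0.03) [-3.9522 -0.7264]
r top (-0.032, -0.22, 0.03) [-3.2238  0.6657]
r side (0.032, 0.22, 0.03) [-0.3216 -1.0222]
r side (-0.032, 0.22, 0.03) [ 0.6172 -0.9633]
r top (0, 0.06, 0.02) [-0.0557  0.3454]
r side (0, 0.06, 0.02) [1.2653 2.7145]
c top (0, 0, 0.062) [ 0.9117 -1.8661]
c side (0, 0, 0.062) [-0.3595  1.5087]
c top (-0.105, 0, 0.105) [1.5578 0.1582]
c side (-0.105, 0, 0.105) [ 2.0486 -2.9348]
c top (-0.099, 0.077, 0.099) [-1.8549  0.0464]
c side (-0.099, 0.077, 0.099) [1.4635 1.1138]
m top (-0.099, 0.077, 0.071) [-0.5256  0.1233]
m side (-0.099, 0.077, 0.071) [ 0.04   -0.8002]
sd [0.0008 0.002  0.0058 0.0025 0.0022 0.0032]
push [ 0.571  -0.1155  0.046 ]
handle [ 0.459  -0.0698  0.105 ]
handle@station [0.4479 0.0137 0.105 ]
clip [0.4809 0.0208 0.071 ]
```

move_arm:
  commands:
    - {"x": 0.5,"y": -0.3,"twist": 0.2,"grip": 0}
    - {"x": 1.3,"y": -0.8,"twist": 0.4,"grip": 0}
    - {"x": 2.3,"y": -1.4,"twist": 0.6,"grip": 0}
    - {"x": 3.3,"y": -2.0,"twist": 0.8,"grip": 0}
    - {"x": 4.3,"y": -2.6,"twist": 1.0,"grip": 0}
    - {"x": 5.3,"y": -3.2,"twist": 1.2,"grip": 0}
    - {"x": 6.3,"y": -3.8,"twist": 1.4,"grip": 0}
    - {"x": 7.3,"y": -4.4,"twist": 1.56,"grip": 0}
    - {"x": 8.1,"y": -4.9,"twist": 1.56,"grip": 0}
    - {"x": 8.5,"y": -5.2,"twist": 1.56,"grip": 0}

```text
$.commands[0]: bad value
```

move_arm:
  commands:
    - {"x": 0.5,"y": -0.3,"z": 0.0,"twist": 0.2,"grip": 0.0}
    - {"x": 1.3,"y": -0.8,"z": 0.0,"twist": 0.4,"grip": 0.0}
    - {"x": 2.3,"y": -1.4,"z": 0.0,"twist": 0.6,"grip": 0.0}
    - {"x": 3.3,"y": -2.0,"z": 0.0,"twist": 0.8,"grip": 0.0}
    - {"x": 4.3,"y": -2.6,"z": 0.0,"twist": 1.0,"grip": 0.0}
    - {"x": 5.3,"y": -3.2,"z": 0.0,"twist": 1.2,"grip": 0.0}
    - {"x": 6.3,"y": -3.8,"z": 0.0,"twist": 1.4,"grip": 0.0}
    - {"x": 7.3,"y": -4.4,"z": 0.0,"twist": 1.56,"grip": 0.0}
    - {"x": 8.1,"y": -4.9,"z": 0.0,"twist": 1.56,"grip": 0.0}
    - {"x": 8.5,"y": -5.2,"z": 0.0,"twist": 1.56,"grip": 0.0}
  force: 40

```text
time_s: 2.6
ee_pos: [0.4486, -0.2973, 0.2486]
eef_rot: [-3.141, -0.001, 0.135]
force: [0.9, 0.2, 0.1]
gripper_width: 0.0
gripper_force: 0.0
```

move_arm:
  commands:
    - {"x": 0.6,"y": -0.5,"z": 0.0,"twist": 0.0,"grip": 0.0}
    - {"x": 1.5,"y": -1.3,"z": 0.0,"twist": 0.0,"grip": 0.0}
    - {"x": 2.4,"y": -2.1,"z": 0.3,"twist": 0.0,"grip": 0.0}
    - {"x": 3.2,"y": -2.8,"z": 0.8,"twist": 0.0,"grip": 0.0}
    - {"x": 3.6,"y": -3.1,"z": 1.6,"twist": 0.0,"grip": 0.0}
    - {"x": 3.7,"y": -3.15,"z": 2.5,"twist": 0.0,"grip": 0.0}
    - {"x": 3.7,"y": -3.15,"z": 3.4,"twist": 0.0,"grip": 0.0}
    - {"x": 3.7,"y": -3.15,"z": 4.2,"twist": 0.0,"grip": 0.0}
    - {"x": 3.7,"y": -3.15,"z": 4.7,"twist": 0.0,"grip": 0.0}
    - {"x": 3.7,"y": -3.15,"z": 4.88,"twist": 0.0,"grip": 0.0}

```text
time_s: 3.6
ee_pos: [0.5749, -0.1545, 0.0501]
eef_rot: [-3.139, 0.004, 0.133]
force: [-0.3, 0.2, 1.2]
gripper_width: -0.0001
gripper_force: 0.0
```

```bash
python3 - <<'E'
from h import *
a=robot.get_image("side")[:,:,::-1];b=robot.get_image("top")[:,:,::-1]
A=cv2.resize(a[100:230,215:315],(400,520),interpolation=cv2.INTER_CUBIC)
B=cv2.resize(b[155:255,245:345],(400,400),interpolation=cv2.INTER_CUBIC)
o=np.zeros((520,800,3),np.uint8);o[:,:400]=A;o[:400,400:]=B
cv2.imwrite('pics/c1.png',o);s=robot.get_state();print(s["ee_pos"],s["eef_rot"],s["force"],s["time_s"])
E
```

```text
[ 0.57616134 -0.15506251  0.05213143] [-3.14050249e+00  1.87057905e-03  1.32397559e-01] [-0.46299047 -0.14001775  0.57057506] 3.7
```

View pics/c1.png

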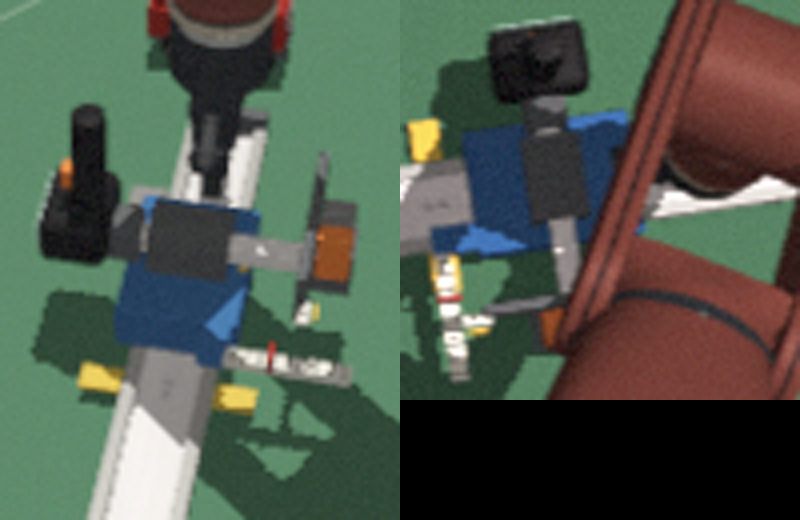

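The fingers stand free behind the -y face of the carrier, near (210,170) in the left crop. I'll push most of the way and check.

move_arm:
  commands:
    - {"x": 0.0,"y": -0.2,"z": 0.0,"twist": 0.0,"grip": 0.0}
    - {"x": 0.0,"y": -0.5,"z": 0.0,"twist": 0.0,"grip": 0.0}
    - {"x": 0.0,"y": -0.8,"z": 0.0,"twist": 0.0,"grip": 0.0}
    - {"x": 0.0,"y": -1.1,"z": 0.0,"twist": 0.0,"grip": 0.0}
    - {"x": 0.0,"y": -1.4,"z": 0.0,"twist": 0.0,"grip": 0.0}
    - {"x": 0.0,"y": -1.7,"z": 0.0,"twist": 0.0,"grip": 0.0}
    - {"x": 0.0,"y": -2.0,"z": 0.0,"twist": 0.0,"grip": 0.0}
    - {"x": 0.0,"y": -2.2,"z": 0.0,"twist": 0.0,"grip": 0.0}
    - {"x": 0.0,"y": -2.35,"z": 0.0,"twist": 0.0,"grip": 0.0}
    - {"x": 0.0,"y": -2.4,"z": 0.0,"twist": 0.0,"grip": 0.0}

```text
time_s: 4.7
ee_pos: [0.5637, -0.0593, 0.0528]
eef_rot: [-3.141, 0.001, 0.133]
force: [0.6, -1.8, 1.8]
gripper_width: -0.0001
gripper_force: 0.9
```

```bash
cat > car.py <<'E'
from h import *
from fit import W
np.set_printoptions(precision=4,suppress=True)
p=np.load("p.npy")
# carrier position along rail seen by detections
robot.get_image("side");robot.get_image("top")
c,q=np.cos(p[2]),np.sin(p[2])
for th,z in(("carrier_ref",.062),("pointer",.099),("handle",.105),("mark_clip",.071),("station",.02)):
    for n in("side","top"):
        u,pr=spot(th,n)
        if u is None: continue
        d=atz(n,u,z)[:2]-p[:2];print(th,n,round(pr,2),u,"rail xy",np.array([c*d[0]+q*d[1],-q*d[0]+c*d[1]]))
s=robot.get_state();d=s["ee_pos"][:2]-p[:2]
print("tcp rail",c*d[0]+q*d[1],-q*d[0]+c*d[1],s["ee_pos"],s["force"],s["time_s"],s["gripper_width"])
E
python3 car.py
```

```text
carrier_ref side 0.82 [258.4 181.2] rail xy [-0.0002  0.0429]
carrier_ref top 0.87 [260.  207.1] rail xy [-0.0094  0.0422]
pointer side 0.82 [290.2 200.2] rail xy [-0.0992  0.1245]
pointer top 0.62 [238.5 241.5] rail xy [-0.0986  0.1157]
station side 0.65 [256.2 191.4] rail xy [0.0046 0.0467]
station top 0.75 [252.2 206. ] rail xy [0.0016 0.0635]
tcp rail 0.0004925979973606155 -0.028557920452976733 [ 0.5641 -0.0603  0.0531] [ 0.0918 -0.0642 -0.7361] 5.3 0.0002414766652506922
```

move_arm:
  commands:
    - {"x": 0.0,"y": -0.03,"z": 0.0,"twist": 0.0,"grip": 0.0}
    - {"x": 0.0,"y": -0.06,"z": 0.0,"twist": 0.0,"grip": 0.0}
    - {"x": 0.0,"y": -0.09,"z": 0.0,"twist": 0.0,"grip": 0.0}
    - {"x": 0.0,"y": -0.12,"z": 0.0,"twist": 0.0,"grip": 0.0}
    - {"x": 0.0,"y": -0.15,"z": 0.0,"twist": 0.0,"grip": 0.0}
    - {"x": 0.0,"y": -0.17,"z": 0.0,"twist": 0.0,"grip": 0.0}
    - {"x": 0.0,"y": -0.19,"z": 0.0,"twist": 0.0,"grip": 0.0}
    - {"x": 0.0,"y": -0.21,"z": 0.0,"twist": 0.0,"grip": 0.0}
    - {"x": 0.0,"y": -0.23,"z": 0.0,"twist": 0.0,"grip": 0.0}
    - {"x": 0.0,"y": -0.25,"z": 0.0,"twist": 0.0,"grip": 0.0}

```text
time_s: 6.3
ee_pos: [0.5633, -0.0532, 0.0532]
eef_rot: [3.137, -0.001, 0.133]
force: [1.1, -15.6, -4.7]
gripper_width: -0.0
gripper_force: 8.0
```

```bash
python3 car.py
```

```text
carrier_ref side 0.93 [256.5 182.3] rail xy [0.0044 0.048 ]
carrier_ref top 0.94 [257.5 204. ] rail xy [0.0004 0.048 ]
pointer side 0.8 [291.7 199.7] rail xy [-0.1029  0.1221]
pointer top 0.92 [235.7 245.6] rail xy [-0.1086  0.1249]
handle side 0.76 [292.6 181. ] rail xy [-0.0972  0.0614]
handle top 0.26 [256.4 203.5] rail xy [-0.0025  0.0516]
mark_clip side 0.22 [293.  181.1] rail xy [-0.0973  0.0315]
station side 0.83 [253.5 195.1] rail xy [0.0098 0.0619]
station top 0.71 [253.3 205.8] rail xy [0.0017 0.0602]
tcp rail 0.0006023537565197357 -0.021394885992508068 [ 0.5633 -0.0532  0.0532] [  1.1475 -13.449   -3.9178] 6.9 0.0004975967617910082
```

move_arm:
  commands:
    - {"x": 0.0,"y": -0.01,"z": 0.0,"twist": 0.0,"grip": 0.0}
    - {"x": 0.0,"y": -0.02,"z": 0.0,"twist": 0.0,"grip": 0.0}
    - {"x": 0.0,"y": -0.03,"z": 0.0,"twist": 0.0,"grip": 0.0}
    - {"x": 0.0,"y": -0.04,"z": 0.0,"twist": 0.0,"grip": 0.0}
    - {"x": 0.0,"y": -0.05,"z": 0.0,"twist": 0.0,"grip": 0.0}
    - {"x": 0.0,"y": -0.06,"z": 0.0,"twist": 0.0,"grip": 0.0}
    - {"x": 0.0,"y": -0.07,"z": 0.0,"twist": 0.0,"grip": 0.0}
    - {"x": 0.0,"y": -0.08,"z": 0.0,"twist": 0.0,"grip": 0.0}
    - {"x": 0.0,"y": -0.09,"z": 0.0,"twist": 0.0,"grip": 0.0}
    - {"x": 0.0,"y": -0.1,"z": 0.0,"twist": 0.0,"grip": 0.0}

```text
time_s: 7.9
ee_pos: [0.5622, -0.0457, 0.0531]
eef_rot: [-3.141, 0.0, 0.132]
force: [0.2, 0.4, 0.4]
gripper_width: 0.0002
gripper_force: 0.0
```

```bash
python3 car.py
```

```text
carrier_ref side 0.77 [258.7 183. ] rail xy [-0.0022  0.0494]
carrier_ref top 0.65 [255.2 203.8] rail xy [0.002  0.0544]
pointer side 0.86 [290.3 205.7] rail xy [-0.1018  0.1429]
pointer top 0.94 [231.6 244. ] rail xy [-0.1026  0.1354]
handle side 0.96 [295.9 183.7] rail xy [-0.1072  0.0693]
station side 0.6 [253.1 194.6] rail xy [0.0113 0.0602]
station top 0.91 [253.2 204.2] rail xy [0.0064 0.0598]
tcp rail 0.0005438581419901344 -0.014422691365936414 [ 0.5623 -0.0463  0.0531] [-0.5745  0.3282  0.4051] 8.5 -3.2984028629462295e-06
```

move_arm:
  commands:
    - {"x": 0.0,"y": 0.4,"z": 0.0,"twist": 0.0,"grip": 0.0}
    - {"x": 0.0,"y": 0.9,"z": -0.1,"twist": 0.0,"grip": 0.0}
    - {"x": 0.0,"y": 1.3,"z": -0.6,"twist": 0.0,"grip": 0.0}
    - {"x": 0.0,"y": 1.5,"z": -1.4,"twist": 0.0,"grip": 0.0}
    - {"x": 0.0,"y": 1.7,"z": -2.4,"twist": 0.0,"grip": 0.0}
    - {"x": 0.0,"y": 2.0,"z": -3.4,"twist": 0.0,"grip": 0.5}
    - {"x": -0.7,"y": 2.5,"z": -4.2,"twist": 0.0,"grip": 1.0}
    - {"x": -1.6,"y": 2.9,"z": -4.6,"twist": 0.0,"grip": 1.0}
    - {"x": -2.6,"y": 3.1,"z": -4.7,"twist": 0.0,"grip": 1.0}
    - {"x": -3.4,"y": 3.2,"z": -4.7,"twist": 0.0,"grip": 1.0}

```text
time_s: 9.5
ee_pos: [0.4432, -0.1932, 0.2426]
eef_rot: [3.139, -0.002, 0.131]
force: [-0.0, 0.1, -0.1]
gripper_width: 0.0722
gripper_force: 0.0
```

```bash
python3 car.py; python3 - <<'E'
from h import *
a=robot.get_image("side")[:,:,::-1];b=robot.get_image("top")[:,:,::-1]
A=cv2.resize(a[150:230,215:315],(400,320),interpolation=cv2.INTER_CUBIC)
B=cv2.resize(b[165:265,205:305],(400,400),interpolation=cv2.INTER_CUBIC)
o=np.zeros((400,800,3),np.uint8);o[:320,:400]=A;o[:400,400:]=B
cv2.imwrite('pics/c2.png',o)
E
```

```text
carrier_ref side 0.86 [256.3 183.7] rail xy [0.004  0.0533]
carrier_ref top 0.68 [252.7 204.7] rail xy [0.0005 0.0618]
pointer side 0.75 [290.3 201.8] rail xy [-0.1001  0.1299]
pointer top 0.86 [231.7 244.1] rail xy [-0.1029  0.1352]
handle side 0.57 [295.3 182. ] rail xy [-0.1049  0.0636]
handle top 0.97 [259.3 240.2] rail xy [-0.1038  0.0587]
station top 0.95 [255.4 205.8] rail xy [0.0007 0.0541]
tcp rail -0.1349386686849055 -0.14231313352292413 [ 0.4448 -0.1908  0.2409] [-0.3825 -0.6758  0.1496] 10.1 0.08547263996642136
```

View pics/c2.png

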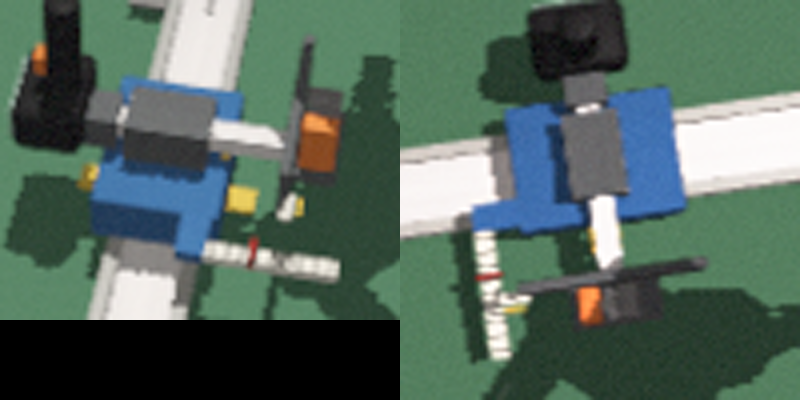

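The carrier has snapped into the station: the tabs are beside its middle, the lever (orange) is open, and the clip shows at (253,252) and (488,277) in the crops. I'll refit with the carrier fixed at 0.060.

```bash
cat > fit2.py <<'E'
from fit import *
import fit
s2=lambda u,v:(215+u/4-.4,150+v/4-.4); t2=lambda u,v:(205+(u-400)/4-.4,165+v/4-.4)
N=[("top",t2(506,110),(.045,.06,.062)),("top",t2(668,88),(.045,-.06,.062)),("top",t2(685,207),(-.045,-.06,.062)),
("side",s2(124,76),(.045,-.06,.062)),("side",s2(244,94),(-.045,-.06,.062)),("side",s2(92,203),(.045,.06,.062)),
("top",(252.7,204.7),(0,0,.062)),("side",(256.3,183.7),(0,0,.062)),
("top",(259.3,240.2),(-.105,0,.105)),("side",(295.3,182),(-.105,0,.105)),
("top",(231.7,244.1),(-.099,.077,.099)),("side",(290.3,201.8),(-.099,.077,.099))]
fit.O=[o for o in fit.O if not(o[0]=="r" and abs(o[3][1])>.2 and o[1]=="top")]
M=[("top",t2(488,277)),("side",s2(252.5,252))]
def f2(p):
    q=p.copy();q[3]=.06
    k=[proj(n,W(q,"c",l))-np.array(x) for n,x,l in N]+[proj(n,W(q,"m",(-.099,.077,.071)))-np.array(x) for n,x in M]
    return np.concatenate([np.concatenate([proj(n,W(p,kk,l))-px for kk,n,px,l in fit.O])]+k)
r=least_squares(f2,np.load("p.npy"),loss="soft_l1",x_scale=.01)
print(r.x,"sd",np.sqrt(np.diag(np.linalg.inv(r.jac.T@r.jac)))[:5]);print(r.fun[-28:].reshape(-1,2))
np.save("p.npy",r.x)
q=r.x.copy();q[3]=.06
print("handle",W(q,"c",(-.105,0,.105)),"clip tri",tri(M[1][1],M[0][1]),"clip model",W(q,"m",(-.099,.077,.071)))
E
python3 fit2.py
```

```text
[ 0.5603 -0.0321  0.1323 -0.0243  0.0274  0.0108] sd [0.0007 0.001  0.0057 0.0016 0.0016]
[[-0.7897  0.179 ]
 [ 0.1463 -0.4653]
 [ 0.707   0.7346]
 [-0.0644 -0.5487]
 [ 0.4476 -0.659 ]
 [-0.2983 -0.8323]
 [ 0.6631 -0.056 ]
 [ 0.8732  1.931 ]
 [-0.3864  0.389 ]
 [ 0.0793 -1.0174]
 [-0.8191 -1.4238]
 [-0.872   1.9545]
 [-0.3646  0.0408]
 [ 0.2262 -0.7668]]
handle [0.4483 0.0136 0.105 ] clip tri [0.4703 0.1042 0.0665] clip model [0.4698 0.105  0.071 ]
```

move_arm:
  commands:
    - {"x": 0.1,"y": -0.4,"z": 0.0,"twist": 0.0,"grip": 1.0}
    - {"x": 0.2,"y": -1.1,"z": 0.2,"twist": 0.0,"grip": 1.0}
    - {"x": 0.3,"y": -1.9,"z": 0.4,"twist": 0.0,"grip": 1.0}
    - {"x": 0.4,"y": -2.7,"z": 0.6,"twist": 0.0,"grip": 1.0}
    - {"x": 0.5,"y": -3.5,"z": 0.8,"twist": 0.0,"grip": 1.0}
    - {"x": 0.5,"y": -4.2,"z": 1.0,"twist": 0.0,"grip": 1.0}
    - {"x": 0.5,"y": -4.7,"z": 1.2,"twist": 0.0,"grip": 1.0}
    - {"x": 0.5,"y": -4.95,"z": 1.3,"twist": 0.0,"grip": 1.0}
    - {"x": 0.5,"y": -5.05,"z": 1.4,"twist": 0.0,"grip": 1.0}
    - {"x": 0.5,"y": -5.05,"z": 1.4,"twist": 0.0,"grip": 1.0}
  force: 30

```text
time_s: 11.2
ee_pos: [0.4374, 0.0117, 0.1848]
eef_rot: [3.141, 0.001, 0.133]
force: [-0.2, -0.2, 0.1]
gripper_width: 0.0853
gripper_force: 0.0
```

```bash
sed -i 's/,.02)):/,.02)):/; s/^for th,z in.*/for th,z in(("pointer",.099),("handle",.105),("mark_clip",.071)):/' car.py; python3 car.py; python3 - <<'E'
from h import *
a=robot.get_image("side")[:,:,::-1];b=robot.get_image("top")[:,:,::-1]
A=cv2.resize(a[130:230,215:315],(400,400),interpolation=cv2.INTER_CUBIC)
B=cv2.resize(b[165:265,205:305],(400,400),interpolation=cv2.INTER_CUBIC)
cv2.imwrite('pics/c3.png',np.hstack([A,B]))
E
```

```text
pointer side 0.73 [291.4 204.4] rail xy [-0.1044  0.1382]
handle side 0.97 [293.8 180.8] rail xy [-0.1007  0.0602]
tcp rail -0.11572679012287675 0.05911513318719002 [0.4377 0.0113 0.1853] [-0.216   0.4126 -0.0621] 11.6 0.08535437988608148
```

View pics/c3.png

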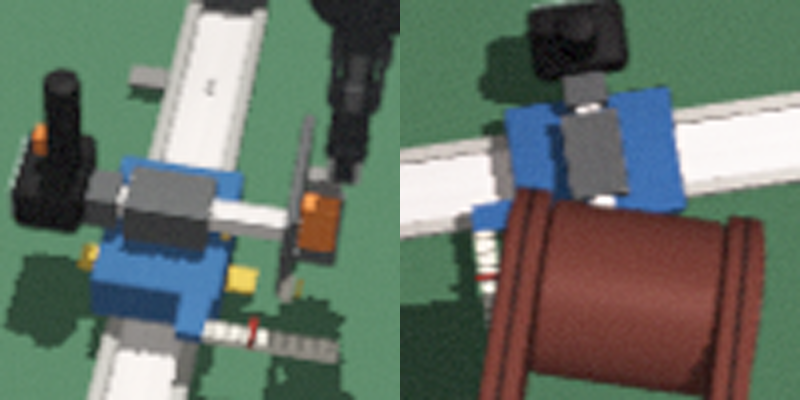

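The gripper hangs above the handle, near side of the plate. I'll descend.

move_arm:
  commands:
    - {"x": 0.0,"y": -0.02,"z": 0.2,"twist": 0.0,"grip": 1.0}
    - {"x": 0.0,"y": -0.02,"z": 0.5,"twist": 0.0,"grip": 1.0}
    - {"x": 0.0,"y": -0.02,"z": 0.8,"twist": 0.0,"grip": 1.0}
    - {"x": 0.0,"y": -0.02,"z": 1.1,"twist": 0.0,"grip": 1.0}
    - {"x": 0.0,"y": -0.02,"z": 1.4,"twist": 0.0,"grip": 1.0}
    - {"x": 0.0,"y": -0.02,"z": 1.65,"twist": 0.0,"grip": 1.0}
    - {"x": 0.0,"y": -0.02,"z": 1.85,"twist": 0.0,"grip": 1.0}
    - {"x": 0.0,"y": -0.02,"z": 1.93,"twist": 0.0,"grip": 1.0}
    - {"x": 0.0,"y": -0.02,"z": 1.95,"twist": 0.0,"grip": 1.0}
    - {"x": 0.0,"y": -0.02,"z": 1.95,"twist": 0.0,"grip": 1.0}

```text
time_s: 12.7
ee_pos: [0.4377, 0.0125, 0.1073]
eef_rot: [3.141, -0.0, 0.132]
force: [0.7, 0.0, 0.1]
gripper_width: 0.0853
gripper_force: 0.0
```

```bash
python3 car.py; python3 - <<'E'
from h import *
a=robot.get_image("side")[:,:,::-1]
A=cv2.resize(a[150:230,235:315],(560,560),interpolation=cv2.INTER_CUBIC)
cv2.imwrite('pics/c4.png',A)
E
```

```text
pointer side 0.73 [292.8 202. ] rail xy [-0.107   0.1294]
handle side 0.88 [293.4 181.7] rail xy [-0.1     0.0636]
tcp rail -0.11569671358908641 0.060345531208932726 [0.4376 0.0125 0.1073] [ 0.0075 -0.1445  0.2226] 13.1 0.0851547440970853
```

View pics/c4.png

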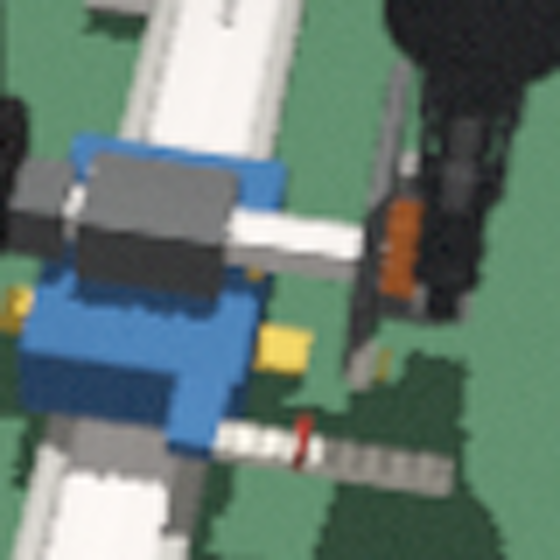

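move_arm:
  commands:
    - {"x": 0.05,"y": 0.0,"z": 0.0,"twist": 0.0,"grip": 1.0}
    - {"x": 0.1,"y": 0.0,"z": 0.0,"twist": 0.0,"grip": 1.0}
    - {"x": 0.15,"y": 0.0,"z": 0.0,"twist": 0.0,"grip": 1.0}
    - {"x": 0.2,"y": 0.0,"z": 0.0,"twist": 0.0,"grip": 1.0}
    - {"x": 0.25,"y": 0.0,"z": 0.0,"twist": 0.0,"grip": 1.0}
    - {"x": 0.3,"y": 0.0,"z": 0.0,"twist": 0.0,"grip": 1.0}
    - {"x": 0.35,"y": 0.0,"z": 0.0,"twist": 0.0,"grip": 1.0}
    - {"x": 0.4,"y": 0.0,"z": 0.0,"twist": 0.0,"grip": 1.0}
    - {"x": 0.4,"y": 0.0,"z": 0.0,"twist": 0.0,"grip": 1.0}
    - {"x": 0.4,"y": 0.0,"z": 0.0,"twist": 0.0,"grip": 1.0}

```text
time_s: 14.15
ee_pos: [0.4531, 0.0146, 0.107]
eef_rot: [-3.142, 0.001, 0.132]
force: [-2.0, -1.3, 1.1]
gripper_width: 0.0852
gripper_force: 1.0
```

```bash
python3 car.py
```

```text
pointer side 0.7 [292.1 206.8] rail xy [-0.1072  0.1458]
handle side 0.72 [294.4 183.4] rail xy [-0.1034  0.0692]
mark_clip side 0.63 [259.3 175. ] rail xy [-0.0002  0.0271]
mark_clip top 0.45 [253.5 205.1] rail xy [-0.0023  0.0599]
tcp rail -0.10011543415603487 0.06041412240683434 [0.4531 0.0146 0.107 ] [-2.6111  0.1404  0.6034] 14.55 0.0853588903665837
```

move_arm:
  commands:
    - {"x": 0.05,"y": 0.0,"z": 0.0,"twist": 0.0,"grip": 1.0}
    - {"x": 0.12,"y": 0.0,"z": 0.0,"twist": 0.0,"grip": 1.0}
    - {"x": 0.2,"y": 0.0,"z": 0.0,"twist": 0.0,"grip": 1.0}
    - {"x": 0.28,"y": 0.0,"z": 0.0,"twist": 0.0,"grip": 1.0}
    - {"x": 0.36,"y": 0.0,"z": 0.0,"twist": 0.0,"grip": 1.0}
    - {"x": 0.44,"y": 0.0,"z": 0.0,"twist": 0.0,"grip": 1.0}
    - {"x": 0.5,"y": 0.0,"z": 0.0,"twist": 0.0,"grip": 1.0}
    - {"x": 0.55,"y": 0.0,"z": 0.0,"twist": 0.0,"grip": 1.0}
    - {"x": 0.57,"y": 0.0,"z": 0.0,"twist": 0.0,"grip": 1.0}
    - {"x": 0.57,"y": 0.0,"z": 0.0,"twist": 0.0,"grip": 1.0}

```text
time_s: 15.55
ee_pos: [0.476, 0.0177, 0.107]
eef_rot: [-3.142, -0.0, 0.132]
force: [-2.3, -0.9, -0.8]
gripper_width: 0.0854
gripper_force: 1.4
```

```bash
python3 car.py; python3 - <<'E'
from h import *
from fit import W
a=robot.get_image("side")[:,:,::-1]
A=cv2.resize(a[180:220,260:300],(600,600),interpolation=cv2.INTER_CUBIC)
cv2.imwrite('pics/c5.png',A)
# expected pixel of pointer tip at clip x, and pixel/mm along rail x
p=np.load("p.npy").copy();p[3]=.06
for t in(.02,.0274,.035):print(t,"pointer px",proj("side",W(p,"c",(-.099+t,.077,.099))),"clip px",proj("side",W(p,"c",(-.099+t,.077+p[5],.071))))
E
```

```text
pointer side 0.67 [278.8 200.7] rail xy [-0.07    0.1321]
handle side 0.62 [283.9 181.3] rail xy [-0.0743  0.0672]
handle top 0.67 [273.4 204.4] rail xy [-0.0123  0.0056]
tcp rail -0.07715923493056119 0.060436413195786645 [0.4758 0.0177 0.107 ] [-2.7124 -1.2134 -1.7958] 15.95 0.0852461586276016
0.02 pointer px [281.9113 202.6217] clip px [280.7084 212.255 ]
0.0274 pointer px [279.1367 202.2035] clip px [277.9657 211.8354]
0.035 pointer px [276.291  201.7747] clip px [275.1526 211.405 ]
```

View pics/c5.png

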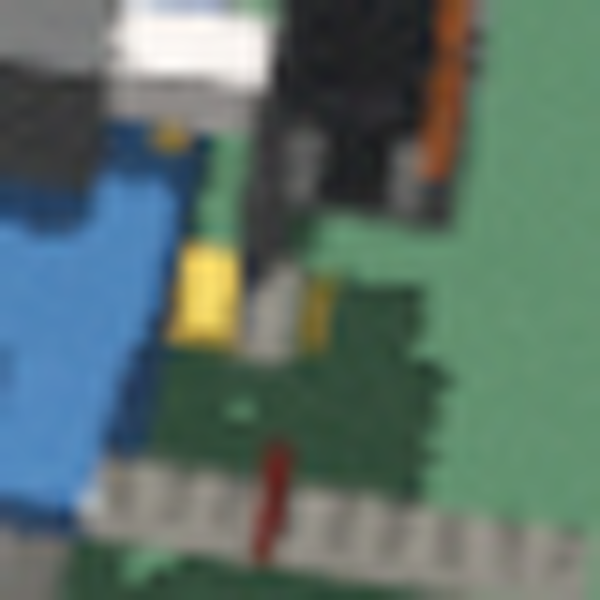

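The crop shows the pointer end (grey-white block at (270,310), yellow part at (318,315)) nearly above the red clip at (272,495). I'll triangulate both pointer parts from the earlier leg-at-0 images to see which part is the tip.

```bash
python3 - <<'E'
from h import *
np.set_printoptions(precision=4,suppress=True)
p=np.load("p.npy");c,q=np.cos(p[2]),np.sin(p[2])
def rail(X,s):
    d=X[:2]-p[:2];return np.r_[c*d[0]+q*d[1]+.105,-q*d[0]+c*d[1]-s,X[2]]
s2=lambda u,v:(215+u/4-.4,150+v/4-.4); t2=lambda u,v:(205+(u-400)/4-.4,165+v/4-.4)
s1=lambda u,v:(215+u/4-.4,120+v/4-.4); t1=lambda u,v:(230+(u-400)/4-.4,155+v/4-.4)
print("c2 white",rail(tri(s2(288,206),t2(512,299)),.06),"yellow",rail(tri(s2(299,207),t2(514,310)),.06))
print("c0 white",rail(tri(s1(304,236),t1(537,320)),-.0243),"yellow",rail(tri(s1(315,232),t1(538,330)),-.0243))
a=cv2.imread('pics/side0.png')[172:186,286:300];h=cv2.cvtColor(a,cv2.COLOR_BGR2HSV)
print("H");print(h[:,:,0]);print("S");print(h[:,:,1]);print("V");print(h[:,:,2])
b=cv2.imread('pics/top0.png')[230:242,258:274];h=cv2.cvtColor(b,cv2.COLOR_BGR2HSV)
print("topS");print(h[:,:,1]);print(h[:,:,2])
E
```

```text
c2 white [0.0143 0.071  0.1008] yellow [0.0069 0.0707 0.101 ]
c0 white [0.0145 0.0682 0.0938] yellow [0.0073 0.0687 0.1001]
H
[[ 68  69  69  79  90  75  67  69  67  66  67  60  72  75]
 [ 69  68  70  75  90  72  69  69  69  68  68  69  70  68]
 [ 69  69  68  90 120  72  68  68  69  68  69  69  69  70]
 [ 68  69  68 150  75  30  42  51  53  70  68  69  70  68]
 [ 69  69  70  15  25  23  34  31  30  68  68  69  69  68]
 [ 69  69  67  20  21  24  34  25  25  70  68  68  68  68]
 [ 70  68  69  23  21  22  34  28  28  70  68  69  69  69]
 [ 69  68  55  20  20  22  35  28  29  68  68  69  69  69]
 [ 68  69  46  23  22  24  39  38  55  68  68  68  70  70]
 [ 69  69  67  56  35  56  67  70  68  68  69  69  70  70]
 [ 69  70  69  69  69  71  69  69  70  69  68  69  68  69]
 [ 68  69  68  69  70  71  68  67  67  68  70  71  71  70]
 [ 69  68  70  71  69  67  69  68  68  68  71  68  70  67]
 [ 68  67  68  67  72  71  70  68  68  70  68  67  70  70]]
S
[[ 86  84  80  31   9  25  58  61  55  48  36   9  21  25]
 [ 83  81  80  31   9  48  85  80  83  78  70  68  64  65]
 [ 84  83  78   9   5  36  
[... 2425 characters left out ...]
  96  96  99  98  98 101 105]
 [253 223 153 121 117 117 112  86  82  98 100 102 107 102 100  95]
 [238 173 138 145 123 122 128 108  95  87  69  60  59  56  54  58]
 [139 109 168 233 203 159 219 230 189 155 108  50  47  47  52  54]
 [120 110 153 235 247 245 248 251 245 210 118  61  50  57  57  55]
 [122 122 141 171 183 171 172 171 153 119  75  56  58  50  60  56]
 [123 119 121 135 154 190 227 236 194 108  58  47  54  59  54  54]
 [243 246 199 149 149 156 145 131 102  70  60  56  57  47  54  55]
 [188 231 215 156 126 126  94  62  52  48  52  52  55  52  51  54]
 [239 233 187 137 116 117  85  57  50  53  57  56  54  56  54  53]
 [194 212 212 167 122 115  89  56  50  57  52  55  56  54  50  52]]
```

The yellow part sits at about (+7, 70, 100 mm) from the handle, so it is the real pointer; the white block is only its holder. Next I'll measure yellow against red at sub-pixel level, averaged over frames.

```bash
cat > mark.py <<'E'
from h import *
np.set_printoptions(precision=4,suppress=True)
p=np.load("p.npy");c,q=np.cos(p[2]),np.sin(p[2])
def rail(X):
    d=X[:2]-p[:2];return np.array([c*d[0]+q*d[1],-q*d[0]+c*d[1]])
def cen(im,box,w):
    x0,y0,x1,y1=box;r=im[y0:y1,x0:x1].astype(float);m=np.clip(w(r),0,None)
    yy,xx=np.mgrid[y0:y1,x0:x1];return np.array([(m*xx).sum(),(m*yy).sum()])/m.sum(),m.sum()
# RGB weights: yellow = min(R,G)-B with margin ; red = R-max(G,B)
wy=lambda r:np.where(np.minimum(r[...,0]*1.15,r[...,1]*1.15)-r[...,2]>.35*r[...,0],r[...,0]-r[...,2],0)*(r[...,0]>.88*r[...,1])
wr=lambda r:np.where(r[...,0]-np.maximum(r[...,1],r[...,2])>18,r[...,0]-np.maximum(r[...,1],r[...,2]),0)
def rep(im,by,br,tag):
    y,sy=cen(im,by,wy);r,sr=cen(im,br,wr)
    print(tag,"yellow",y,sy,rail(atz("side",y,.099)),"red",r,sr,rail(atz("side",r,.071)))
if __name__=="__main__":
    im=cv2.imread("pics/side0.png")[:,:,::-1]; rep(im,(290,173,299,183),(276,183,290,193),"t=0 start")
    ims=[robot.get_image("side") for _ in range(4)]
    im=np.mean(ims,0); cv2.imwrite("pics/m.png",im[:,:,::-1])
    import sys
    x0=int(sys.argv[1]); rep(im,(x0,197,x0+7,206),(272,207,285,218),"now")
    s=robot.get_state();print("tcp",rail(s["ee_pos"]),s["force"],s["time_s"])
E
python3 mark.py 278; python3 - <<'E'
import cv2
im=cv2.imread("pics/m.png")
for k in(2,1,0):print(im[197:206,275:288,k])
E
```

```text
t=0 start yellow [293.4744 177.6868] 645.0 [-0.0982  0.0437] red [282.3492 187.9705] 779.0 [-0.0716  0.0626]
now yellow [280.5042 200.6481] 472.5 [-0.0744  0.1311] red [277.5678 212.9733] 514.25 [-0.0711  0.1517]
tcp [-0.0772  0.0604] [-2.6424 -0.9034 -2.8865] 16.2
[[189  58  58  84  90  84  98  96  94  96  99  98  98]
 [207  66  78 122 130  93  98  88  73  90  88  90  88]
 [200  95 125 140 123 106 111  74  50  51  52  53  50]
 [174 118 147 146 123 114 117  62  50  49  50  52  49]
 [172 122 147 145 119 114 112  51  51  52  51  51  51]
 [148 126 146 137 106 107 103  49  50  48  50  52  60]
 [102 124 134 126  97  79  72  48  51  49  50  50  72]
 [ 62  70  80  83  62  52  51  51  51  51  49  51  52]
 [ 52  48  52  50  49  49  50  50  50  50  51  51  51]]
[[170  60  59  84  98 116 139 138 140 144 146 145 145]
 [180  66  77 118 131 102 113 111 110 134 132 133 133]
 [174  93 122 136 125 104 103  85  76  76  78  78  76]
 [151 116 143 143 124 105 106  80  76  76  75  78  76]
 [150 118 144 142 122 103 102  77  76  78  78  77  77]
 [130 123 143 136 111 100  96  76  77  75  77  77  91]
 [104 124 134 128 106  88  84  76  77  76  76  77 110]
 [ 84  90  96  97  84  79  79  77  77  77  76  77  77]
 [ 78  75  78  77  76  75  77  77  76  76  77  78  77]]
[[ 86  59  57  80  87  89 105 106 108 110 112 112 111]
 [ 87  66  74 111 120  78  70  76  84 103 101 103 102]
 [ 84  89 115 128 114  67  48  54  58  59  59  60  58]
 [ 77 109 134 134 113  62  52  57  58  57  57  59  58]
 [ 82 112 134 133 106  51  53  60  58  60  60  58  58]
 [ 79 113 135 127  95  52  52  56  58  57  59  59  69]
 [ 73 109 124 118  90  54  54  56  60  58  58  60  84]
 [ 68  74  82  84  68  60  60  59  58  58  57  60  60]
 [ 61  58  60  58  58  57  59  58  58  58  60  58  58]][ WARN:0@3.008] global loadsave.cpp:1063 imwrite_ Unsupported depth image for selected encoder is fallbacked to CV_8U.
```

move_arm:
  commands:
    - {"x": 0.02,"y": 0.0,"z": 0.0,"twist": 0.0,"grip": 1.0}
    - {"x": 0.04,"y": 0.0,"z": 0.0,"twist": 0.0,"grip": 1.0}
    - {"x": 0.06,"y": 0.0,"z": 0.0,"twist": 0.0,"grip": 1.0}
    - {"x": 0.08,"y": 0.0,"z": 0.0,"twist": 0.0,"grip": 1.0}
    - {"x": 0.08,"y": 0.0,"z": 0.0,"twist": 0.0,"grip": 1.0}
    - {"x": 0.08,"y": 0.0,"z": 0.0,"twist": 0.0,"grip": 1.0}
    - {"x": 0.08,"y": 0.0,"z": 0.0,"twist": 0.0,"grip": 1.0}
    - {"x": 0.08,"y": 0.0,"z": 0.0,"twist": 0.0,"grip": 1.0}
    - {"x": 0.08,"y": 0.0,"z": 0.0,"twist": 0.0,"grip": 1.0}
    - {"x": 0.08,"y": 0.0,"z": 0.0,"twist": 0.0,"grip": 1.0}

```text
time_s: 17.2
ee_pos: [0.4792, 0.0181, 0.1072]
eef_rot: [-3.141, -0.0, 0.132]
force: [-2.8, -1.5, -2.1]
gripper_width: 0.0852
gripper_force: 1.5
```

```bash
python3 mark.py 277; python3 - <<'E'
from h import *
im=cv2.imread("pics/m.png")
A=cv2.resize(im[180:220,260:300],(600,600),interpolation=cv2.INTER_CUBIC)
# line in rail-y direction through clip, at pointer height
from fit import W
p=np.load("p.npy").copy();p[3]=.06
k=lambda l:tuple(int(v) for v in (proj("side",W(p,"c",l))-[260,180])*15+7)
cv2.line(A,k((-.0713,.065,.099)),k((-.0713,.080,.099)),(255,0,255),1)
cv2.line(A,k((-.0713,.078,.071)),k((-.0713,.096,.071)),(255,255,0),1)
cv2.imwrite('pics/c6.png',A)
E
```

```text
t=0 start yellow [293.4744 177.6868] 645.0 [-0.0982  0.0437] red [282.3492 187.9705] 779.0 [-0.0716  0.0626]
now yellow [279.1918 200.2772] 653.0 [-0.0708  0.1305] red [277.5665 212.985 ] 515.0 [-0.0711  0.1518]
tcp [-0.0738  0.0605] [-3.007  -0.6332 -2.495 ] 17.4[ WARN:0@3.633] global loadsave.cpp:1063 imwrite_ Unsupported depth image for selected encoder is fallbacked to CV_8U.
```

View pics/c6.png

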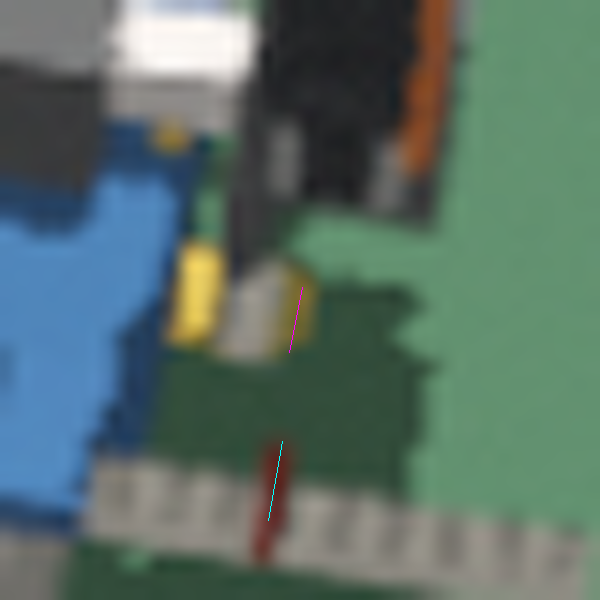

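The yellow pointer lies within 0.5 mm of the clip's line (the overlaid lines pass through yellow at (300,310) and red at (275,480)). The leg has been held there, so now I'll close gradually.

move_arm:
  commands:
    - {"x": 0.0,"y": 0.0,"z": 0.0,"twist": 0.0,"grip": 0.9}
    - {"x": 0.0,"y": 0.0,"z": 0.0,"twist": 0.0,"grip": 0.8}
    - {"x": 0.0,"y": 0.0,"z": 0.0,"twist": 0.0,"grip": 0.7}
    - {"x": 0.0,"y": 0.0,"z": 0.0,"twist": 0.0,"grip": 0.65}
    - {"x": 0.0,"y": 0.0,"z": 0.0,"twist": 0.0,"grip": 0.6}
    - {"x": 0.0,"y": 0.0,"z": 0.0,"twist": 0.0,"grip": 0.55}
    - {"x": 0.0,"y": 0.0,"z": 0.0,"twist": 0.0,"grip": 0.5}
    - {"x": 0.0,"y": 0.0,"z": 0.0,"twist": 0.0,"grip": 0.45}
    - {"x": 0.0,"y": 0.0,"z": 0.0,"twist": 0.0,"grip": 0.42}
    - {"x": 0.0,"y": 0.0,"z": 0.0,"twist": 0.0,"grip": 0.42}
  force: 20

```text
time_s: 18.4
ee_pos: [0.4792, 0.0183, 0.1072]
eef_rot: [-3.141, -0.0, 0.133]
force: [-2.9, 1.7, 3.6]
gripper_width: 0.0363
gripper_force: 3.0
```

```bash
python3 mark.py 277 2>/dev/null|tail -2; python3 -c "
from station import robot;s=robot.get_state();print(s['gripper_width'],s['gripper_force'],s['moment'])"
```

```text
now yellow [278.9499 200.3543] 494.0 [-0.0702  0.1309] red [277.549  213.1536] 535.5 [-0.0711  0.1523]
tcp [-0.0737  0.0605] [-4.0225  2.3733  5.1178] 18.6
0.03604153817610942 2.928342819213867 [ 0.32252552  0.49019273 -0.10479675]
```

move_arm:
  commands:
    - {"x": 0.0,"y": 0.0,"z": 0.0,"twist": 0.0,"grip": 0.41}
    - {"x": 0.0,"y": 0.0,"z": 0.0,"twist": 0.0,"grip": 0.4}
    - {"x": 0.0,"y": 0.0,"z": 0.0,"twist": 0.0,"grip": 0.39}
    - {"x": 0.0,"y": 0.0,"z": 0.0,"twist": 0.0,"grip": 0.38}
    - {"x": 0.0,"y": 0.0,"z": 0.0,"twist": 0.0,"grip": 0.37}
    - {"x": 0.0,"y": 0.0,"z": 0.0,"twist": 0.0,"grip": 0.36}
    - {"x": 0.0,"y": 0.0,"z": 0.0,"twist": 0.0,"grip": 0.35}
    - {"x": 0.0,"y": 0.0,"z": 0.0,"twist": 0.0,"grip": 0.34}
    - {"x": 0.0,"y": 0.0,"z": 0.0,"twist": 0.0,"grip": 0.33}
    - {"x": 0.0,"y": 0.0,"z": 0.0,"twist": 0.0,"grip": 0.33}
  force: 20

```text
time_s: 19.6
ee_pos: [0.479, 0.0182, 0.1071]
eef_rot: [-3.141, 0.0, 0.132]
force: [-3.3, 1.8, 4.7]
gripper_width: 0.0295
gripper_force: 21.3
```

```bash
python3 mark.py 277 2>/dev/null|tail -2; python3 -c "
from station import robot;s=robot.get_state();print(s['gripper_width'],s['gripper_force'],s['moment'])"
```

```text
now yellow [278.9903 200.2421] 465.75 [-0.0703  0.1305] red [277.57   212.9659] 505.25 [-0.0711  0.1517]
tcp [-0.0739  0.0606] [-4.9058  2.459   5.4415] 19.8
0.02943027527150635 21.44670646637678 [ 0.83113356  0.73548217 -0.24872529]
```

move_arm:
  commands:
    - {"x": 0.0,"y": 0.0,"z": 0.0,"twist": 0.0,"grip": 0.3}
    - {"x": 0.0,"y": 0.0,"z": 0.0,"twist": 0.0,"grip": 0.25}
    - {"x": 0.0,"y": 0.0,"z": 0.0,"twist": 0.0,"grip": 0.2}
    - {"x": 0.0,"y": 0.0,"z": 0.0,"twist": 0.0,"grip": 0.2}
    - {"x": 0.0,"y": 0.0,"z": 0.0,"twist": 0.0,"grip": 0.2}
    - {"x": 0.0,"y": 0.0,"z": 0.0,"twist": 0.0,"grip": 0.2}
    - {"x": 0.0,"y": 0.0,"z": 0.0,"twist": 0.0,"grip": 0.2}
    - {"x": 0.0,"y": 0.0,"z": 0.0,"twist": 0.0,"grip": 0.2}
    - {"x": 0.0,"y": 0.0,"z": 0.0,"twist": 0.0,"grip": 0.2}
    - {"x": 0.0,"y": 0.0,"z": 0.0,"twist": 0.0,"grip": 0.2}
  force: 30

```text
time_s: 20.8
ee_pos: [0.4791, 0.0182, 0.1072]
eef_rot: [-3.141, -0.0, 0.132]
force: [-4.7, 2.0, 5.2]
gripper_width: 0.0293
gripper_force: 31.3
```

```bash
python3 mark.py 277 2>/dev/null|tail -2; python3 - <<'E'
from h import *
s=robot.get_state();print(s['gripper_width'],s['gripper_force'],s['moment'])
a=robot.get_image("side")[:,:,::-1]
cv2.imwrite('pics/c7.png',cv2.resize(a[150:230,235:315],(560,560),interpolation=cv2.INTER_CUBIC))
E
```

```text
now yellow [278.9669 200.3004] 476.0 [-0.0702  0.1307] red [277.5725 212.9623] 510.5 [-0.0711  0.1517]
tcp [-0.0738  0.0605] [-3.0079  1.6025  5.194 ] 21.0
0.029206170906799646 31.34401984512806 [ 0.93274935  0.7560204  -0.23076032]
```

View pics/c7.png

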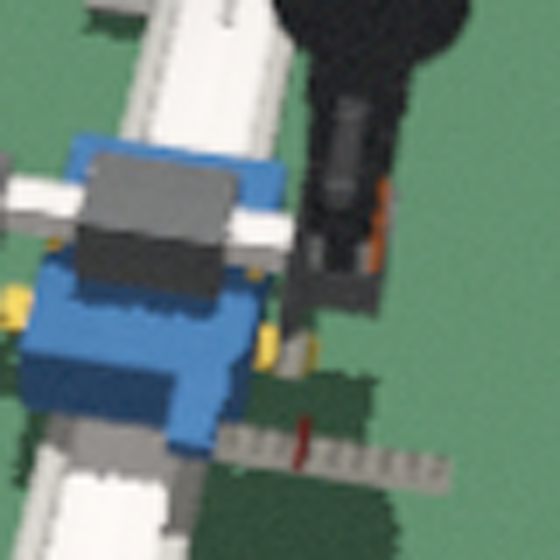

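The picture shows the carrier unmoved in its station, the yellow pointer at (312,352) in line with the clip at (303,440) along the rail's y, and the fingers gripping fin and lever. I'll hand it in.

```bash
python3 -c "
from station import robot;print(robot.sign_off())"
```

```text
the job is handed in; nothing more can be done
None
```

The job is handed in at about 21 s: the carrier is in its station, the leg is held within about 1 mm of the mark (by camera), and the cam is closed with fin and lever still gripped; the verdict was not shown to me.

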